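# Check the lab balance with the weight kept behind the bottle and the jar

## Robot

A 7-joint arm with a two-finger parallel gripper is mounted at the origin on the work surface. World frame = base frame: x ahead of the robot, y to its left, z up, the work surface at z = 0. Lengths are in m, angles in rad, forces in N, time in s.
With the tool pointing down it reaches from about 0.4 to 0.925 m from the base axis. Payload 4.1 kg.
Tool frame: the origin (TCP) lies midway between the tips of the shut fingers; the grasp point (between the pads) lies 19 mm behind it; z points along the fingers, y is the line along which they close (so a half turn about z gives the same grasp; the last joint's range is limited). The gripper opens to 85 mm and grips with 20 to 120 N. Pads are 22 mm wide; open, the fingers measure 114 mm over their backs; the gripper's body (76 mm by 85 mm) begins 54 mm behind the grasp point. The pads swing forward as they close: fully open they stand 13 mm farther back than shut.
Start: joints at [1.083, 0.398, 0.045, 1.537, -0.019, 1.207, -0.051], TCP at [0.246, -0.602, 0.231] pointing down, gripper open.
Joint ranges: [-2.82, 2.82], [-0.49, 2.23], [-1.37, 1.46], [0, 2.46], [-1.36, 4.5], [0.23, 2], [-2.94, 2.94]. Speed limits (rad/s): [2.57, 2.57, 3.14, 3.14, 3.14, 3.14, 3.14].

## Interface

Orientations are given as [roll, pitch, yaw] about the fixed x, y, z axes, in that order (R = Rz(yaw) Ry(pitch) Rx(roll)).
In Python, from rig import telemetry, eyes, robot gives the robot as it stands.
- The arm moves only by the tool send_rows, never from a script. Its argument "moves" is a list of rows, each a list of 6 numbers: the shift along the tool's x, y, z in cm, then the turn, a rotation vector about the tool's x, y, z in rad. A call has 1 to 12 rows; each row shifts and turns the commanded pose from where the row before left it, along the tool's axes as they then stand; what a row does not reach is not made up. A row lasts 1/12 s, in which the tool goes at most 41.7 mm and 7.16 degrees, less where a joint would pass 70% of its speed; a pose out of reach is approached as far as the arm can. A call with a gripper value outside its range is refused whole. "hand" is the closure, from 0 (fully open) to 1 (shut), set as the call begins (left out, the last holds). The fingers move at their own pace and stop on an object; "squeeze" is the grip in N (left out, the last holds). Time passes only in rows, so rows that do not move let the fingers close. It gives the time, the measured TCP pose, the force, the opening and the grip force at its end, in the units of the state.
- telemetry.read_state(): the state, without advancing time (a new reading comes with each control period).
- eyes.grab_frame(name): name is "scene" or "top"; returns the picture (420x560x3 uint8, red, green, blue); there is no depth.
- eyes.get_calibration(name): a dict with "fovy" (degrees; the focal length in pixels is half the picture's height over the tangent of half this angle, whatever the lens; pixels are square), "cx", "cy" (the principal point, pixels), "world_from_camera" (4x4, takes a point from camera to world coordinates). Camera axes: x right, y down, z forward; pixel columns grow to the right and rows downward; lengths in m; the calibration is good to about 2 mm. A picture is of the moment at which its call begins. get_calibration takes no time and is no camera call.
- robot.close_job(): hands the job in; it is judged then, once.
The state is a dict: "time": time; "joint_pos": joint angles; "joint_vel": joint speeds; "joint_efforts": joint torques, N m; "tool_pos": TCP position; "tool_rot": TCP orientation; "wrist_force": force on the tool from outside, world axes, zero at the start; "ft_torque": the same for the moment, N m; "grip_width": finger opening in m; "grip_force": force on a finger pad.
Only numpy, scipy, OpenCV 4.12 (cv2) and the standard library are available. Lean on these libraries where they do the work, as an engineer would, in place of code of your own. Each camera call takes 0.05 s, during which the arm holds its last target. There are 200 camera calls.

## Task

The lab balance is to be checked with the steel weight that stands behind the bottle and the jar on the low grey stand. First move the porcelain cup off the balance pan and the bottle and the jar off the stand, all three standing upright and let go in the shallow steel side tray; only then take the weight and set it upright in the middle of the balance pan. With the weight on the pan, put the bottle and the jar each back on the stand exactly where it stood at the start, leave the cup in the tray, and do not tip anything over or push the tube rack, tip box or timer about.

Things in the scene. Friction and masses are not known exactly. Their poses are not given: they have to be found in the camera images.
- bottle: Amber glass bottle, loose, about 250 g (varies 0.8 to 1.3 times): round body 56 mm diameter up to 85 mm high, sloping in to a 28 mm neck at 105 mm and a black cap 36 mm in diameter from 114 to 145 mm (the top). Paper band round the body. Origin at the centre of its underside, z up. Starts on either of the stand's two black pads, and belongs back there.
- jar: Straight white plastic jar, loose, about 200 g (varies 0.8 to 1.3 times): 52 mm diameter up to 100 mm, then a grey lid 54 mm in diameter from 100 to 125 mm, the top. Origin at the centre of its underside, z up. Starts on the other black pad of the stand, and belongs back there.
- weight: Plain steel test weight, loose, 500 g: cylinder 42 mm in diameter and 50 mm high, with a thin neck (12 mm) and a knob 22 mm in diameter from 62 to 75 mm, the top. Origin at the centre of its underside, z up. Starts on the stand, about 20 mm to the +x side of its centre, behind the bottle and the jar and too close to them for a gripper to come down on it.
- cup: White porcelain cup without handle, loose, about 90 g: straight, 52 mm outer diameter, 60 mm high, open top, wall 4 mm. Origin at the centre of its underside, z up. Starts on the balance pan, within 10 mm of its middle.
- stand: Low grey stand, fixed: 200 mm (x) by 210 mm (y), floor 6 mm thick; 6 mm thick rims, on both y sides up to 24 mm, on the +x side up to 30 mm; open on the -x side, which roughly faces robot-wards (-x). Two flat black pads, 68 mm in diameter, centred at x -30 mm, y +46 and -46 mm; bottle and jar start within 4 mm of a pad's centre. Origin at the centre of the underside, z up.
- tray: Shallow stainless steel side tray, empty, fixed during a run: 170 mm (x) by 280 mm (y), 18 mm high, walls and floor 5 mm thick (things stand 5 mm above the bench). Origin at the centre of its underside, z up. Room for three things side by side along its y axis, e.g. at y -75, 0 and +75 mm.
- balance: White lab balance, fixed during a run: housing about 190 mm (x) by 170 mm (y), 50 mm high, with a lower display front on its -x side, and a round steel pan 110 mm in diameter whose flat top is 62 mm above the bench. Origin on the bench exactly below the middle of the pan, z up. The pan does not move. Stand, tray and balance swap places between starts.
- rack: Bystander, loose: green tube rack 90 x 150 x 45 mm, white tube caps up to 59 mm, on the far side of the bench. Origin at the centre of its underside. Leave it alone.
- tipbox: Bystander, loose: blue box of pipette tips with clear top, 85 x 120 x 64 mm, on the far side of the bench. Origin at the centre of its underside. Leave it alone.
- timer: Bystander, loose: flat grey timer 60 x 75 x 20 mm, on the far side of the bench. Origin at the centre of its underside. Leave it alone.
Mind the look-alikes: they are no part of the job. What is shaped like the weight but turquoise or yellow is not meant.

How it is judged:
On the way, in this order (a step that is already met when the one before it is completed fails the run):
1. the cup, the bottle and the jar all stand upright in the side tray, let go, and the weight is still where it was (x of cup in the frame of tray between -0.07 and 0.07 m and y of cup in the frame of tray between -0.125 and 0.125 m and z of each of cup, bottle, jar in the frame of tray below 0.012 m and angle between each of cup, bottle, jar's own z axis and vertical below 0.12 rad and contact force between the fingers and cup below 0.05 N and linear speed of each of cup, bottle, jar below 0.02 m/s and x of bottle in the frame of tray between -0.07 and 0.07 m and y of bottle in the frame of tray between -0.125 and 0.125 m and contact force between the fingers and bottle below 0.05 N and x of jar in the frame of tray between -0.07 and 0.07 m and y of jar in the frame of tray between -0.125 and 0.125 m and contact force between the fingers and jar below 0.05 N and distance of weight from where it was at the start of the episode below 0.02 m), for 0.2 s.
2. the weight stands in the middle of the pan, let go, while the cup, the bottle and the jar are still in the tray (horizontal distance between weight and balance below 0.015 m and z of weight in the frame of balance between 0.056 and 0.068 m and angle between weight's own z axis and vertical below 0.1 rad and contact force between the fingers and weight below 0.05 N and linear speed of weight below 0.02 m/s and x of cup in the frame of tray between -0.07 and 0.07 m and y of cup in the frame of tray between -0.125 and 0.125 m and z of each of cup, bottle, jar in the frame of tray below 0.012 m and angle between each of cup, bottle, jar's own z axis and vertical below 0.12 rad and x of bottle in the frame of tray between -0.07 and 0.07 m and y of bottle in the frame of tray between -0.125 and 0.125 m and x of jar in the frame of tray between -0.07 and 0.07 m and y of jar in the frame of tray between -0.125 and 0.125 m), for 0.2 s.
At the end, for the whole second after the job is handed in: The weight stands upright on the pan, its centre within 15 mm of the pan's middle; the bottle and the jar each stand upright within 15 mm of where that one stood at the start; the cup stands upright in the side tray; everything is released and at rest (horizontal distance between weight and balance below 0.015 m and z of weight in the frame of balance between 0.056 and 0.068 m and angle between each of weight, bottle, jar's own z axis and vertical below 0.1 rad and distance of each of bottle, jar from where it was at the start of the episode below 0.015 m and x of cup in the frame of tray between -0.07 and 0.07 m and y of cup in the frame of tray between -0.125 and 0.125 m and z of cup in the frame of tray below 0.012 m and angle between cup's own z axis and vertical below 0.12 rad and linear speed of each of bottle, jar, cup, weight below 0.02 m/s and contact force between the fingers and bottle below 0.05 N and contact force between the fingers and jar below 0.05 N and contact force between the fingers and cup below 0.05 N and contact force between the fingers and weight below 0.05 N); the robot touches nothing.
It fails at once if the bottle, the jar, the cup or the weight is tipped over (leans more than 0.6 rad) (angle between any of bottle, jar, cup, weight's own z axis and vertical above 0.6 rad).
It fails at once if the tube rack, the tip box or the timer is pushed more than 25 mm (distance of any of rack, tipbox, timer from where it was at the start of the episode above 0.025 m).
It also fails if it takes over 144 s, if anything falls off the work surface, if the arm or the gripper's body presses on something with over 40 N, if the wrist force passes 120 N, or if a joint passes its speed limit or range.

## Working session

There is one attempt and no reset: what is moved stays moved. The work goes in short steps, Python scripts to look and compute and a tool call to move; the robot and the scene stay as the last step left them, time stands still between calls to the robot, and variables do not carry over. Pictures are saved under pics/ and viewed, at most 14 in all, crops included, and the job is handed in when it is done.

Besides the shell and the picture viewer there is one more tool, called by a JSON object that holds its "name" and its "arguments", one argument or row to a line. send_rows: Moves the arm, as the interface text tells. Its arguments: {"type":"object","properties":{"moves":{"type":"array","items":{"type":"array","items":{"type":"number"}}},"hand":{"type":"number"},"squeeze":{"type":"number"}},"required":["moves"]}

```bash
mkdir -p pics; ls; python3 - <<'E'
from rig import telemetry, eyes
import cv2
for n in("scene","top"):
    cv2.imwrite(f"pics/{n}0.png",eyes.grab_frame(n)[:,:,::-1]); print(n,eyes.get_calibration(n))
s=telemetry.read_state(); print(s)
E
```

```text
pics
scene {'fovy': 46.28575364239539, 'cx': 277.7165040714764, 'cy': 217.41885694315047, 'world_from_camera': array([[-0.24198796,  0.77713633, -0.58094831,  1.33659562],
       [ 0.97023888,  0.18834832, -0.15218877,  0.18173174],
       [-0.00885078, -0.60048649, -0.79958592,  1.08313066],
       [ 0.        ,  0.        ,  0.        ,  1.        ]])}
top {'fovy': 55.61636419600978, 'cx': 279.4576902566713, 'cy': 208.8455320074543, 'world_from_camera': array([[-0.007432  , -0.98270641,  0.1850213 ,  0.40292787],
       [-0.99988883,  0.00969492,  0.01132891, -0.03077856],
       [-0.01292676, -0.18491654, -0.98266921,  1.11491141],
       [ 0.        ,  0.        ,  0.        ,  1.        ]])}
{'time': 0.1, 'joint_pos': array([ 1.08298876,  0.39910163,  0.04503233,  1.5377737 , -0.01869052,
        1.20690512, -0.05071035]), 'joint_vel': array([ 0.00063496, -0.00156852, -0.00194434, -0.00148381,  0.00110972,
       -0.00153123, -0.00105677]), 'joint_efforts': array([ 3.12807933e-03, -4.76261294e+01,  1.36988975e+00, -2.54946792e+01,
        1.19298502e-02,  5.08363693e-03, -3.47261505e-06]), 'tool_pos': array([ 0.24620708, -0.600939  ,  0.23036912]), 'tool_rot': array([-3.13983077e+00,  1.28857390e-04,  3.88916080e-01]), 'wrist_force': array([0.36044882, 0.04074266, 0.04100281]), 'ft_torque': array([ 0.04935759, -0.00789506,  0.02816761]), 'grip_force': 0.0, 'grip_width': 0.0854370292692207}
```

View pics/scene0.png

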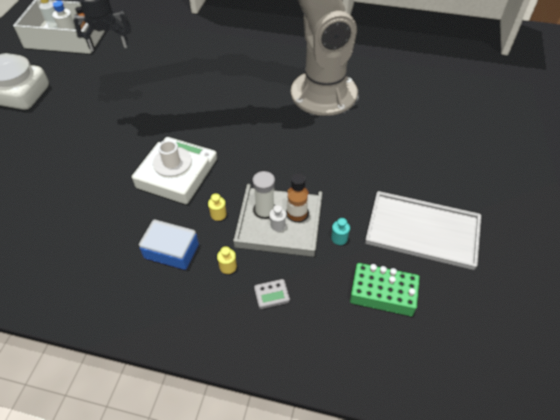

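View pics/top0.png

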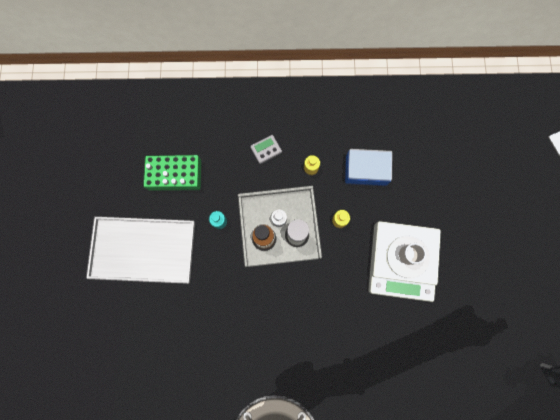

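Candidates for the weight: silver knob at top (279,217)/scene (278,213), which matches. Yellow at top (312,165) and (342,218), and turquoise at (217,219), are look-alikes. Tray left, stand middle, balance right. Close crop to check the choice and get the edges.

```bash
cat > h.py <<'E'
from rig import telemetry, eyes
import cv2, numpy as np
def ray(n,u,v):
    c=eyes.get_calibration(n); f=210/np.tan(np.radians(c["fovy"]/2)); T=np.array(c["world_from_camera"])
    return T[:3,3], T[:3,:3]@np.array([(u-c["cx"])/f,(v-c["cy"])/f,1])
def P(n,u,v,z):
    o,d=ray(n,u,v); return (o+d*(z-o[2])/d[2]).round(4)
def px(n,p):
    c=eyes.get_calibration(n); f=210/np.tan(np.radians(c["fovy"]/2)); T=np.array(c["world_from_camera"])
    q=T[:3,:3].T@(np.array(p)-T[:3,3]); return np.array([c["cx"]+f*q[0]/q[2],c["cy"]+f*q[1]/q[2]]).round(1)
def crop(n,img,x,y,w,h,k,name):
    cv2.imwrite(name,cv2.resize(img[y:y+h,x:x+w,::-1],None,fx=k,fy=k,interpolation=cv2.INTER_CUBIC))
def st():
    s=telemetry.read_state(); print({k:np.round(s[k],4) for k in("time","tool_pos","tool_rot","wrist_force","grip_width","grip_force")})
E
python3 - <<'E'
from h import *
t=eyes.grab_frame("top"); s=eyes.grab_frame("scene")
a=cv2.resize(t[180:275,230:330],None,fx=4,fy=4,interpolation=cv2.INTER_CUBIC)
b=cv2.resize(t[215:310,360:460],None,fx=4,fy=4,interpolation=cv2.INTER_CUBIC)
cv2.imwrite("pics/topc.png",np.hstack([a,b])[:,:,::-1])
a=cv2.resize(s[165:260,230:330],None,fx=4,fy=4,interpolation=cv2.INTER_CUBIC)
b=cv2.resize(s[120:215,130:230],None,fx=4,fy=4,interpolation=cv2.INTER_CUBIC)
cv2.imwrite("pics/scc.png",np.hstack([a,b])[:,:,::-1])
# bright regions boxes
for x,y,w,h,nm,th in((80,205,125,90,'tray',110),(230,180,100,95,'stand',70),(360,215,90,95,'bal',110)):
    g=cv2.cvtColor(t,cv2.COLOR_RGB2GRAY)[y:y+h,x:x+w]; m=(g>th).astype('u1')
    c=max(cv2.findContours(m,0,2)[0],key=cv2.contourArea)
    r=cv2.minAreaRect(c); print(nm,np.round(r[0],1)+[x,y],r[1:], (cv2.boxPoints(r)+[x,y]).round(1).tolist())
E
```

```text
tray [139.7 249.3] ((104.98251342773438, 63.16205596923828), 2.6025619506835938) [[85.8, 278.5], [88.7, 215.4], [193.6, 220.2], [190.7, 283.3]]
stand [279.  225.7] ((74.54127502441406, 78.40638732910156), 83.6598129272461) [[235.9, 193.0], [313.8, 184.4], [322.0, 258.4], [244.1, 267.1]]
bal [405.6 261. ] ((67.88031005859375, 73.3738021850586), 7.305758953094482) [[367.3, 293.1], [376.6, 220.3], [443.9, 228.9], [434.6, 301.7]]
```

View pics/topc.png

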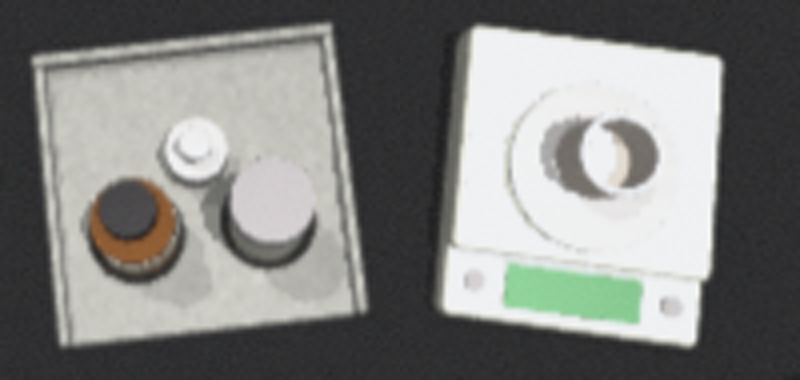

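View pics/scc.png

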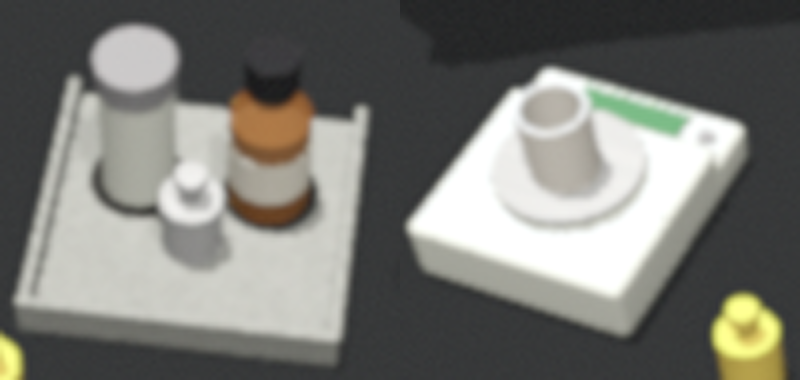

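The crops show: bottle cap, jar lid and silver weight knob on the stand, no other candidate there (weight choice confirmed); cup on the pan, slightly to -y/+x of its middle.

```bash
python3 - <<'E'
from h import *
def tc(x,y): return (x+.5)/4-.5+230,(y+.5)/4-.5+180
def tb(x,y): return (x-400+.5)/4-.5+360,(y+.5)/4-.5+215
def sc(x,y): return (x+.5)/4-.5+230,(y+.5)/4-.5+165
def sb(x,y): return (x-400+.5)/4-.5+130,(y+.5)/4-.5+120
for nm,a,b,z in(("cap",tc(128,208),sc(273,52),.151),("lid",tc(272,201),sc(135,60),.131),("knob",tc(196,141),sc(192,178),.081),("wtop",tc(196,150),None,.056),
  ("cup",tb(621,157),sb(553,110),.122),("pan",tb(595,166),sb(570,172),.062)):
    print(nm,P("top",*a,z),P("scene",*b,z) if b else '')
for c in((33,57,.03),(332,25,.03),(367,312,.024),(62,347,.024)): print("stand",P("top",*tc(*c[:2]),c[2]))
for c in((461,26),(722,58),(710,278)): print("balance",P("top",*tb(*c),.05))
for c in((93,216),(193.6,219.5),(190.5,283),(87.5,281)): print("tray",P("top",*c,.018))
t=eyes.grab_frame("scene"); x,y,w,h=355,185,140,90
g=cv2.cvtColor(t,cv2.COLOR_RGB2GRAY)[y:y+h,x:x+w]; c=max(cv2.findContours((g>110).astype('u1'),0,2)[0],key=cv2.contourArea)
c=c+[[x,y]]; q=cv2.approxPolyDP(c,6,True).reshape(-1,2); print([(p.tolist(),P("scene",*p,.018)) for p in q])
E
```

```text
cap [0.5283 0.0242 0.151 ] [0.5254 0.0234 0.151 ]
lid [ 0.5345 -0.0643  0.131 ] [ 0.5355 -0.0648  0.131 ]
knob [ 0.5815 -0.0165  0.081 ] [ 0.5825 -0.0157  0.081 ]
wtop [ 0.5796 -0.0162  0.056 ] 
cup [ 0.4732 -0.3535  0.122 ] [ 0.4749 -0.3531  0.122 ]
pan [ 0.4717 -0.3556  0.062 ] [ 0.4763 -0.3517  0.062 ]
stand [0.6509 0.0977 0.03  ]
stand [ 0.6717 -0.1116  0.03  ]
stand [ 0.4721 -0.1313  0.024 ]
stand [0.4502 0.0763 0.024 ]
balance [ 0.5672 -0.2757  0.05  ]
balance [ 0.5438 -0.449   0.05  ]
balance [ 0.3991 -0.4293  0.05  ]
tray [0.5942 0.5062 0.018 ]
tray [0.5815 0.2223 0.018 ]
tray [0.4069 0.225  0.018 ]
tray [0.4144 0.507  0.018 ]
[([377, 191], array([0.4064, 0.2285, 0.018 ])), ([367, 243], array([0.5888, 0.2251, 0.018 ])), ([477, 265], array([0.5899, 0.5027, 0.018 ])), ([479, 213], array([0.4193, 0.507 , 0.018 ]))]
```

{"name": "send_rows", "arguments": {
  "moves": [
    [0, 0, 0, 0, 0, -0.118],
    [0, 0, 0, 0, 0, -0.118],
    [0, 0, 0, 0, 0, -0.118],
    [0, 0, 0, 0, 0, -0.118],
    [0, 0, 0, 0, 0, -0.118],
    [0, 0, 0, 0, 0, -0.118],
    [0, 0, 0, 0, 0, -0.118],
    [0, 0, 0, 0, 0, -0.118],
    [0, 0, 0, 0, 0, -0.118],
    [0, 0, 0, 0, 0, -0.118],
    [0, 0, 0, 0, 0, 0],
    [0, 0, 0, 0, 0, 0]
  ],
  "hand": 0,
  "squeeze": 40
}}

```text
time: 1.25
tool_pos: [0.2462, -0.6015, 0.2312]
tool_rot: [-3.142, -0.0, 1.566]
wrist_force: [0.3, -1.1, 0.6]
grip_width: 0.0856
grip_force: 0.0
```

{"name": "send_rows", "arguments": {
  "moves": [
    [2.5, 2.3, 0, 0, 0, 0],
    [2.5, 2.3, 0, 0, 0, 0],
    [2.5, 2.3, 0, 0, 0, 0],
    [2.5, 2.3, 0, 0, 0, 0],
    [2.5, 2.3, 0, 0, 0, 0],
    [2.5, 2.3, 0, 0, 0, 0],
    [2.5, 2.3, 0, 0, 0, 0],
    [2.5, 2.3, 0, 0, 0, 0],
    [2.5, 2.3, 0, 0, 0, 0],
    [2.5, 2.3, 0, 0, 0, 0],
    [0, 0, 0, 0, 0, 0],
    [0, 0, 0, 0, 0, 0]
  ]
}}

```text
time: 2.25
tool_pos: [0.4789, -0.3493, 0.2314]
tool_rot: [3.141, -0.0, 1.572]
wrist_force: [-1.1, -1.0, 1.0]
grip_width: 0.0856
grip_force: 0.0
```

{"name": "send_rows", "arguments": {
  "moves": [
    [-0.4, -0.5, 2, 0, 0, 0],
    [0, 0, 2.5, 0, 0, 0],
    [0, 0, 2.5, 0, 0, 0],
    [0, 0, 2.5, 0, 0, 0],
    [0, 0, 2.5, 0, 0, 0],
    [0, 0, 2, 0, 0, 0],
    [0, 0, 1.5, 0, 0, 0],
    [0, 0, 0, 0, 0, 0],
    [0, 0, 0, 0, 0, 0]
  ]
}}

```text
time: 3.0
tool_pos: [0.4705, -0.357, 0.0757]
tool_rot: [-3.14, -0.0, 1.566]
wrist_force: [-0.2, -0.1, 0.5]
grip_width: 0.086
grip_force: 0.0
```

{"name": "send_rows", "arguments": {
  "moves": [
    [0, 0, 0, 0, 0, 0],
    [0, 0, 0, 0, 0, 0],
    [0, 0, 0, 0, 0, 0],
    [0, 0, 0, 0, 0, 0],
    [0, 0, 0, 0, 0, 0],
    [0, 0, 0, 0, 0, 0],
    [0, 0, 0, 0, 0, 0],
    [0, 0, 0, 0, 0, 0],
    [0, 0, 0, 0, 0, 0],
    [0, 0, 0, 0, 0, 0]
  ],
  "hand": 1,
  "squeeze": 30
}}

```text
time: 3.83
tool_pos: [0.4729, -0.3569, 0.0781]
tool_rot: [3.139, 0.002, 1.568]
wrist_force: [-0.9, 0.8, 6.6]
grip_width: 0.0518
grip_force: 31.7
```

{"name": "send_rows", "arguments": {
  "moves": [
    [0, 0, -1.5, 0, 0, 0],
    [0, 0, -2.5, 0, 0, 0],
    [0, 0, -2.5, 0, 0, 0],
    [0, 0, -3, 0, 0, 0],
    [0, 0, -3, 0, 0, 0],
    [0, 0, -2.5, 0, 0, 0],
    [0, 0, 0, 0, 0, 0],
    [0, 0, 0, 0, 0, 0]
  ]
}}

```text
time: 4.5
tool_pos: [0.4726, -0.3563, 0.228]
tool_rot: [3.139, 0.002, 1.569]
wrist_force: [0.5, -0.5, -1.8]
grip_width: 0.0521
grip_force: 31.8
```

```bash
python3 - <<'E'
from h import *
st(); st()
t=eyes.grab_frame("top"); s=eyes.grab_frame("scene"); st()
a=cv2.resize(t[190:310,350:470],None,fx=3,fy=3); b=cv2.resize(s[90:210,120:240],None,fx=3,fy=3)
cv2.imwrite("pics/cuplift.png",np.hstack([a,b])[:,:,::-1])
E
```

```text
{'time': np.float64(4.5), 'tool_pos': array([ 0.4726, -0.3563,  0.228 ]), 'tool_rot': array([3.1389e+00, 2.3000e-03, 1.5688e+00]), 'wrist_force': array([ 0.4975, -0.4683, -1.7562]), 'grip_width': np.float64(0.0521), 'grip_force': np.float64(31.7994)}
{'time': np.float64(4.5), 'tool_pos': array([ 0.4726, -0.3563,  0.228 ]), 'tool_rot': array([3.1389e+00, 2.3000e-03, 1.5688e+00]), 'wrist_force': array([ 0.4975, -0.4683, -1.7562]), 'grip_width': np.float64(0.0521), 'grip_force': np.float64(31.7994)}
{'time': np.float64(4.6), 'tool_pos': array([ 0.471 , -0.3554,  0.2251]), 'tool_rot': array([-3.1397e+00, -1.1000e-03,  1.5689e+00]), 'wrist_force': array([-0.4739,  0.2422, -1.0112]), 'grip_width': np.float64(0.052), 'grip_force': np.float64(31.7981)}
```

View pics/cuplift.png

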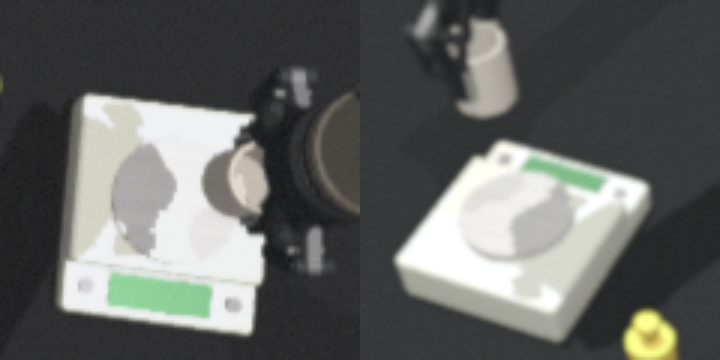

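Cup is held upright, pan (scene crop centre 516,214; top crop ~174,200) is clear. Carrying it to the tray's far end.

{"name": "send_rows", "arguments": {
  "moves": [
    [1.5, 0, 0, 0, 0, 0],
    [3, 0.1, 0, 0, 0, 0],
    [3.5, 0.1, 0, 0, 0, 0],
    [3.5, 0.1, 0, 0, 0, 0],
    [3.5, 0.1, 0, 0, 0, 0],
    [3.5, 0.1, 0, 0, 0, 0],
    [3.5, 0.1, 0, 0, 0, 0],
    [3.5, 0.1, 0, 0, 0, 0],
    [3.5, 0.1, 0, 0, 0, 0],
    [3.5, 0.1, 0, 0, 0, 0],
    [3.5, 0.1, 0, 0, 0, 0],
    [3.5, 0.1, 0, 0, 0, 0]
  ]
}}

```text
time: 5.6
tool_pos: [0.4817, 0.0415, 0.225]
tool_rot: [-3.139, 0.0, 1.57]
wrist_force: [0.8, -0.9, -1.5]
grip_width: 0.0526
grip_force: 31.8
```

{"name": "send_rows", "arguments": {
  "moves": [
    [3.5, 0.2, 0, 0, 0, 0],
    [3.5, 0.2, 0, 0, 0, 0],
    [3.5, 0.2, 0, 0, 0, 0],
    [3.5, 0.2, 0, 0, 0, 0],
    [3.5, 0.2, 0, 0, 0, 0],
    [3.5, 0.2, 0, 0, 0, 0],
    [3.5, 0.2, 0, 0, 0, 0],
    [3.5, 0.2, 0, 0, 0, 0],
    [3.5, 0.2, 0, 0, 0, 0],
    [3.5, 0.2, 0, 0, 0, 0],
    [2.5, 0, 0, 0, 0, 0],
    [1.5, 0, 0, 0, 0, 0]
  ]
}}

```text
time: 6.6
tool_pos: [0.5008, 0.4332, 0.2244]
tool_rot: [-3.138, -0.001, 1.574]
wrist_force: [-0.1, 0.1, -0.8]
grip_width: 0.0521
grip_force: 31.8
```

{"name": "send_rows", "arguments": {
  "moves": [
    [0, 0, 0, 0, 0, 0],
    [0, 0, 0, 0, 0, 0],
    [0, 0, 0, 0, 0, 0]
  ]
}}

```text
time: 6.85
tool_pos: [0.5039, 0.4276, 0.2251]
tool_rot: [-3.14, 0.003, 1.569]
wrist_force: [0.0, -0.4, -1.2]
grip_width: 0.0518
grip_force: 31.8
```

{"name": "send_rows", "arguments": {
  "moves": [
    [1.6, 0, 1.5, 0, 0, 0],
    [0, 0, 3, 0, 0, 0],
    [0, 0, 3, 0, 0, 0],
    [0, 0, 3, 0, 0, 0],
    [0, 0, 3, 0, 0, 0],
    [0, 0, 2.5, 0, 0, 0],
    [0, 0, 2, 0, 0, 0],
    [0, 0, 1, 0, 0, 0],
    [0, 0, 0.5, 0, 0, 0],
    [0, 0, 0, 0, 0, 0],
    [0, 0, 0, 0, 0, 0]
  ]
}}

```text
time: 7.77
tool_pos: [0.5053, 0.4451, 0.0325]
tool_rot: [3.14, -0.001, 1.568]
wrist_force: [-0.4, 0.2, -1.1]
grip_width: 0.0519
grip_force: 31.8
```

{"name": "send_rows", "arguments": {
  "moves": [
    [0, 0, 0.4, 0, 0, 0],
    [0, 0, 0.3, 0, 0, 0],
    [0, 0, 0.2, 0, 0, 0],
    [0, 0, 0, 0, 0, 0],
    [0, 0, 0, 0, 0, 0]
  ]
}}

```text
time: 8.18
tool_pos: [0.5045, 0.445, 0.0223]
tool_rot: [3.141, 0.0, 1.569]
wrist_force: [0.5, -0.4, -1.1]
grip_width: 0.0519
grip_force: 31.8
```

{"name": "send_rows", "arguments": {
  "moves": [
    [0, 0, 0.2, 0, 0, 0],
    [0, 0, 0.1, 0, 0, 0],
    [0, 0, 0, 0, 0, 0],
    [0, 0, 0, 0, 0, 0]
  ]
}}

```text
time: 8.52
tool_pos: [0.5047, 0.4455, 0.0211]
tool_rot: [3.14, -0.0, 1.569]
wrist_force: [-1.8, -3.0, 8.0]
grip_width: 0.0526
grip_force: 32.4
```

Contact. Release, rise, and go above the bottle.

{"name": "send_rows", "arguments": {
  "moves": [
    [0, 0, 0, 0, 0, 0],
    [0, 0, 0, 0, 0, 0],
    [0, 0, 0, 0, 0, 0],
    [0, 0, 0, 0, 0, 0],
    [0, 0, 0, 0, 0, 0],
    [0, 0, 0, 0, 0, 0]
  ],
  "hand": 0
}}

```text
time: 9.02
tool_pos: [0.5044, 0.4449, 0.019]
tool_rot: [-3.141, 0.0, 1.569]
wrist_force: [-0.0, -0.0, 0.6]
grip_width: 0.0856
grip_force: 0.0
```

{"name": "send_rows", "arguments": {
  "moves": [
    [0, 0, -1, 0, 0, 0],
    [0, 0, -2, 0, 0, 0],
    [0, 0, -3, 0, 0, 0],
    [0, 0, -3, 0, 0, 0],
    [0, 0, -3, 0, 0, 0],
    [0, 0, -3, 0, 0, 0],
    [0, 0, -3, 0, 0, 0],
    [0, 0, -3, 0, 0, 0],
    [-3.5, 0.2, -1, 0, 0, 0],
    [-3.5, 0.2, 0, 0, 0, 0],
    [-3.5, 0.2, 0, 0, 0, 0],
    [-3.5, 0.2, 0, 0, 0, 0]
  ]
}}

```text
time: 10.02
tool_pos: [0.512, 0.3038, 0.2403]
tool_rot: [3.14, -0.0, 1.57]
wrist_force: [0.4, -0.9, 1.1]
grip_width: 0.0852
grip_force: 0.0
```

{"name": "send_rows", "arguments": {
  "moves": [
    [-3.5, 0.2, 0, 0, 0, 0],
    [-3.5, 0.2, 0, 0, 0, 0],
    [-3.5, 0.2, 0, 0, 0, 0],
    [-3.5, 0.2, 0, 0, 0, 0],
    [-3.5, 0.2, 0, 0, 0, 0],
    [-3.5, 0.2, 0, 0, 0, 0],
    [-3.5, 0.2, 0, 0, 0, 0],
    [-2.5, 0.2, 0, 0, 0, 0],
    [-1, 0, 0, 0, 0, 0],
    [0, 0, 0, 0, 0, 0],
    [0, 0, 0, 0, 0, 0],
    [0, 0, 0, 0, 0, 0]
  ]
}}

```text
time: 11.02
tool_pos: [0.5275, 0.0277, 0.2397]
tool_rot: [3.141, -0.001, 1.572]
wrist_force: [0.3, 0.0, -0.3]
grip_width: 0.0854
grip_force: 0.0
```

```bash
python3 - <<'E'
from h import *
st()
s=eyes.grab_frame("scene"); st(); t=eyes.grab_frame("top"); st()
a=cv2.resize(s[130:270,130:490],None,fx=2.2,fy=2.2); b=cv2.resize(t[200:310,80:440],None,fx=2.2,fy=2.2)
cv2.imwrite("pics/s2.png",np.vstack([a,b])[:,:,::-1])
E
```

```text
{'time': np.float64(11.0167), 'tool_pos': array([0.5275, 0.0277, 0.2397]), 'tool_rot': array([ 3.1410e+00, -1.2000e-03,  1.5723e+00]), 'wrist_force': array([ 0.3307,  0.0488, -0.3163]), 'grip_width': np.float64(0.0854), 'grip_force': np.float64(0.0)}
{'time': np.float64(11.0667), 'tool_pos': array([0.5275, 0.0277, 0.2396]), 'tool_rot': array([ 3.1411e+00, -1.0000e-03,  1.5729e+00]), 'wrist_force': array([0.8805, 0.1783, 0.672 ]), 'grip_width': np.float64(0.0853), 'grip_force': np.float64(0.0)}
{'time': np.float64(11.1167), 'tool_pos': array([0.5275, 0.0275, 0.2395]), 'tool_rot': array([ 3.1412e+00, -8.0000e-04,  1.5728e+00]), 'wrist_force': array([-0.3882, -0.7032,  0.5405]), 'grip_width': np.float64(0.0856), 'grip_force': np.float64(0.0)}
```

View pics/s2.png

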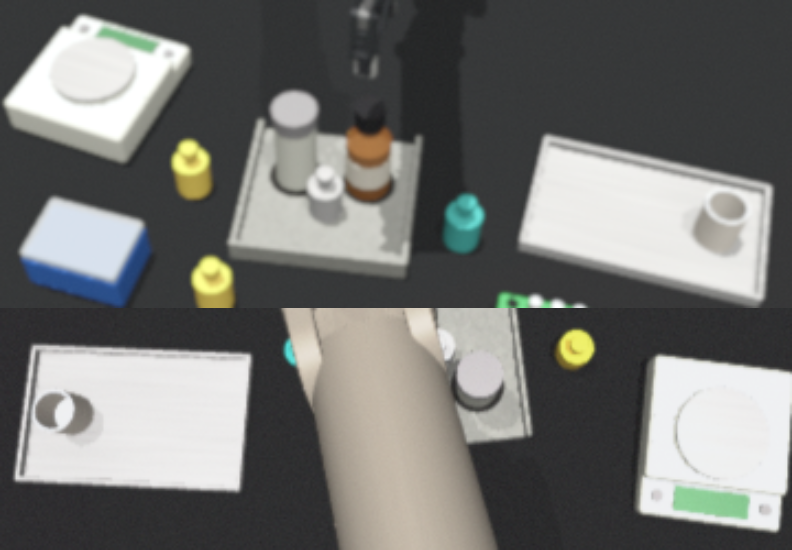

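Cup stands upright in the tray's far end (scene crop 722,215); pan empty with centres (93,69) in the scene crop, (723,433) in the top crop. Now the bottle.

{"name": "send_rows", "arguments": {
  "moves": [
    [-0.3, 0, 1.5, 0, 0, 0],
    [0, 0, 2.5, 0, 0, 0],
    [0, 0, 2.5, 0, 0, 0],
    [0, 0, 2.5, 0, 0, 0],
    [0, 0, 2, 0, 0, 0],
    [0, 0, 1.3, 0, 0, 0],
    [0, 0, 0.6, 0, 0, 0],
    [0, 0, 0, 0, 0, 0],
    [0, 0, 0, 0, 0, 0]
  ]
}}

```text
time: 11.87
tool_pos: [0.528, 0.023, 0.1107]
tool_rot: [3.141, -0.0, 1.57]
wrist_force: [0.9, 0.3, 0.8]
grip_width: 0.085
grip_force: 0.0
```

{"name": "send_rows", "arguments": {
  "moves": [
    [0, 0, 0, 0, 0, 0],
    [0, 0, 0, 0, 0, 0],
    [0, 0, 0, 0, 0, 0],
    [0, 0, 0, 0, 0, 0],
    [0, 0, 0, 0, 0, 0],
    [0, 0, 0, 0, 0, 0],
    [0, 0, 0, 0, 0, 0],
    [0, 0, 0, 0, 0, 0],
    [0, 0, 0, 0, 0, 0],
    [0, 0, 0, 0, 0, 0]
  ],
  "hand": 1,
  "squeeze": 40
}}

```text
time: 12.7
tool_pos: [0.5283, 0.0219, 0.111]
tool_rot: [3.14, 0.0, 1.569]
wrist_force: [0.0, -0.9, 6.2]
grip_width: 0.0351
grip_force: 40.1
```

```bash
python3 - <<'E'
from h import *
st()
print(P("top",408.6,256.8,.062),P("scene",172.3,161.4,.062))
E
```

```text
{'time': np.float64(12.7), 'tool_pos': array([0.5283, 0.0219, 0.111 ]), 'tool_rot': array([3.1404e+00, 3.0000e-04, 1.5687e+00]), 'wrist_force': array([ 0.0275, -0.9423,  6.1617]), 'grip_width': np.float64(0.0351), 'grip_force': np.float64(40.065)}
[ 0.47   -0.3561  0.062 ] [ 0.4717 -0.353   0.062 ]
```

{"name": "send_rows", "arguments": {
  "moves": [
    [0, 0, -0.5, 0, 0, 0],
    [0, 0, -1, 0, 0, 0],
    [0, 0, -2, 0, 0, 0],
    [0, 0, -2.5, 0, 0, 0],
    [0, 0, -2.5, 0, 0, 0],
    [0, 0, -2.5, 0, 0, 0],
    [0, 0, -1, 0, 0, 0],
    [1, 0, 0, 0, 0, 0],
    [2, 0, 0, 0, 0, 0],
    [2.5, -0.2, 0, 0, 0, 0],
    [2.5, -0.2, 0, 0, 0, 0],
    [2.5, -0.2, 0, 0, 0, 0]
  ]
}}

```text
time: 13.7
tool_pos: [0.5202, 0.1284, 0.2282]
tool_rot: [-3.138, 0.0, 1.569]
wrist_force: [0.8, 0.2, -2.6]
grip_width: 0.0351
grip_force: 40.4
```

{"name": "send_rows", "arguments": {
  "moves": [
    [2.5, -0.2, 0, 0, 0, 0],
    [2.5, -0.2, 0, 0, 0, 0],
    [2.5, -0.2, 0, 0, 0, 0],
    [2.5, -0.2, 0, 0, 0, 0],
    [2.5, -0.2, 0, 0, 0, 0],
    [2.5, -0.2, 0, 0, 0, 0],
    [2.5, -0.2, 0, 0, 0, 0],
    [2.5, -0.2, 0, 0, 0, 0],
    [2, -0.2, 0, 0, 0, 0],
    [1, -0.2, 0, 0, 0, 0],
    [0, 0, 0, 0, 0, 0],
    [0, 0, 0, 0, 0, 0]
  ]
}}

```text
time: 14.7
tool_pos: [0.5014, 0.3564, 0.2289]
tool_rot: [-3.14, 0.002, 1.57]
wrist_force: [1.3, -0.5, -1.7]
grip_width: 0.0351
grip_force: 40.4
```

{"name": "send_rows", "arguments": {
  "moves": [
    [0.8, -0.2, 1, 0, 0, 0],
    [0, 0, 2.5, 0, 0, 0],
    [0, 0, 2.5, 0, 0, 0],
    [0, 0, 2.5, 0, 0, 0],
    [0, 0, 1.5, 0, 0, 0],
    [0, 0, 1, 0, 0, 0],
    [0, 0, 0.4, 0, 0, 0],
    [0, 0, 0.2, 0, 0, 0],
    [0, 0, 0, 0, 0, 0],
    [0, 0, 0, 0, 0, 0]
  ]
}}

```text
time: 15.53
tool_pos: [0.501, 0.3655, 0.1154]
tool_rot: [3.14, -0.001, 1.568]
wrist_force: [-0.2, -0.0, -2.6]
grip_width: 0.0355
grip_force: 40.3
```

{"name": "send_rows", "arguments": {
  "moves": [
    [0, 0, 0.1, 0, 0, 0],
    [0, 0, 0.1, 0, 0, 0],
    [0, 0, 0, 0, 0, 0],
    [0, 0, 0, 0, 0, 0]
  ]
}}

```text
time: 15.87
tool_pos: [0.5004, 0.365, 0.1125]
tool_rot: [3.141, -0.0, 1.569]
wrist_force: [0.6, -0.4, -1.8]
grip_width: 0.0353
grip_force: 40.3
```

{"name": "send_rows", "arguments": {
  "moves": [
    [0, 0, 0.1, 0, 0, 0],
    [0, 0, 0.1, 0, 0, 0],
    [0, 0, 0, 0, 0, 0],
    [0, 0, 0, 0, 0, 0]
  ]
}}

```text
time: 16.2
tool_pos: [0.5002, 0.365, 0.1101]
tool_rot: [-3.141, 0.0, 1.569]
wrist_force: [0.5, -0.8, -1.9]
grip_width: 0.0349
grip_force: 40.7
```

{"name": "send_rows", "arguments": {
  "moves": [
    [0, 0, 0.1, 0, 0, 0],
    [0, 0, 0.1, 0, 0, 0],
    [0, 0, 0, 0, 0, 0],
    [0, 0, 0, 0, 0, 0]
  ]
}}

```text
time: 16.53
tool_pos: [0.5005, 0.3654, 0.1101]
tool_rot: [3.141, 0.0, 1.569]
wrist_force: [-2.2, -2.1, 7.8]
grip_width: 0.035
grip_force: 41.4
```

{"name": "send_rows", "arguments": {
  "moves": [
    [0, 0, 0, 0, 0, 0],
    [0, 0, 0, 0, 0, 0],
    [0, 0, 0, 0, 0, 0],
    [0, 0, 0, 0, 0, 0],
    [0, 0, 0, 0, 0, 0],
    [0, 0, 0, 0, 0, 0],
    [0, 0, 0, 0, 0, 0]
  ],
  "hand": 0
}}

```text
time: 17.12
tool_pos: [0.5003, 0.3649, 0.1081]
tool_rot: [-3.141, 0.0, 1.569]
wrist_force: [-0.1, 0.3, 0.3]
grip_width: 0.0852
grip_force: 0.0
```

{"name": "send_rows", "arguments": {
  "moves": [
    [0, 0, -1, 0, 0, 0],
    [0, 0, -2, 0, 0, 0],
    [0, 0, -3, 0, 0, 0],
    [0, 0, -3, 0, 0, 0],
    [0, 0, -2, 0, 0, 0],
    [-2, 0.2, 0, 0, 0, 0],
    [-3.5, 0.2, 0, 0, 0, 0],
    [-3.5, 0.3, 0, 0, 0, 0],
    [-3.5, 0.3, 0, 0, 0, 0],
    [-3.5, 0.3, 0, 0, 0, 0],
    [-3.5, 0.3, 0, 0, 0, 0],
    [-3.5, 0.3, 0, 0, 0, 0]
  ]
}}

```text
time: 18.12
tool_pos: [0.5188, 0.1335, 0.2192]
tool_rot: [3.14, 0.0, 1.569]
wrist_force: [0.2, 0.1, -0.7]
grip_width: 0.0857
grip_force: 0.0
```

{"name": "send_rows", "arguments": {
  "moves": [
    [-3.5, 0.3, 0, 0, 0, 0],
    [-3.5, 0.3, 0, 0, 0, 0],
    [-3.5, 0.3, 0, 0, 0, 0],
    [-3.5, 0.3, 0, 0, 0, 0],
    [-3.5, 0.3, 0, 0, 0, 0],
    [-2, 0.1, 0, 0, 0, 0],
    [-1, 0, 0, 0, 0, 0],
    [0, 0, 0, 0, 0, 0],
    [0, 0, 0, 0, 0, 0],
    [0, 0, 0, 0, 0, 0]
  ]
}}

```text
time: 18.95
tool_pos: [0.5346, -0.0674, 0.2187]
tool_rot: [3.141, -0.001, 1.572]
wrist_force: [-0.5, 0.5, 0.7]
grip_width: 0.0853
grip_force: 0.0
```

{"name": "send_rows", "arguments": {
  "moves": [
    [0.3, 0, 1.5, 0, 0, 0],
    [0, 0, 2.5, 0, 0, 0],
    [0, 0, 2.5, 0, 0, 0],
    [0, 0, 2.5, 0, 0, 0],
    [0, 0, 1.8, 0, 0, 0],
    [0, 0, 1, 0, 0, 0],
    [0, 0, 0.6, 0, 0, 0],
    [0, 0, 0, 0, 0, 0],
    [0, 0, 0, 0, 0, 0]
  ]
}}

```text
time: 19.7
tool_pos: [0.5352, -0.0663, 0.0951]
tool_rot: [3.14, -0.0, 1.57]
wrist_force: [0.4, -0.1, 0.3]
grip_width: 0.0855
grip_force: 0.0
```

{"name": "send_rows", "arguments": {
  "moves": [
    [0, 0, 0, 0, 0, 0],
    [0, 0, 0, 0, 0, 0],
    [0, 0, 0, 0, 0, 0],
    [0, 0, 0, 0, 0, 0],
    [0, 0, 0, 0, 0, 0],
    [0, 0, 0, 0, 0, 0],
    [0, 0, 0, 0, 0, 0],
    [0, 0, 0, 0, 0, 0],
    [0, 0, 0, 0, 0, 0]
  ],
  "hand": 1
}}

```text
time: 20.45
tool_pos: [0.5352, -0.0672, 0.0955]
tool_rot: [3.14, 0.001, 1.569]
wrist_force: [-1.3, 0.6, 5.7]
grip_width: 0.0528
grip_force: 41.7
```

{"name": "send_rows", "arguments": {
  "moves": [
    [0, 0, -0.5, 0, 0, 0],
    [0, 0, -1, 0, 0, 0],
    [0, 0, -2, 0, 0, 0],
    [0, 0, -2.5, 0, 0, 0],
    [0, 0, -2.5, 0, 0, 0],
    [0, 0, -2.5, 0, 0, 0],
    [0, 0, -2, 0, 0, 0],
    [1, 0, 0, 0, 0, 0],
    [2, 0, 0, 0, 0, 0],
    [2.5, -0.2, 0, 0, 0, 0],
    [2.5, -0.2, 0, 0, 0, 0],
    [2.5, -0.2, 0, 0, 0, 0]
  ]
}}

```text
time: 21.45
tool_pos: [0.5275, 0.0395, 0.2234]
tool_rot: [-3.14, -0.0, 1.569]
wrist_force: [0.1, -0.1, -2.3]
grip_width: 0.0529
grip_force: 42.7
```

{"name": "send_rows", "arguments": {
  "moves": [
    [2.5, -0.3, 0, 0, 0, 0],
    [2.5, -0.3, 0, 0, 0, 0],
    [2.5, -0.3, 0, 0, 0, 0],
    [2.5, -0.3, 0, 0, 0, 0],
    [2.5, -0.3, 0, 0, 0, 0],
    [2.5, -0.3, 0, 0, 0, 0],
    [2.5, -0.3, 0, 0, 0, 0],
    [2.5, -0.3, 0, 0, 0, 0],
    [2, -0.3, 0, 0, 0, 0],
    [1.5, -0.3, 0, 0, 0, 0],
    [0, 0, 0, 0, 0, 0],
    [0, 0, 0, 0, 0, 0]
  ]
}}

```text
time: 22.45
tool_pos: [0.4978, 0.2738, 0.2234]
tool_rot: [-3.14, 0.001, 1.572]
wrist_force: [0.7, -0.9, -2.4]
grip_width: 0.0534
grip_force: 42.7
```

{"name": "send_rows", "arguments": {
  "moves": [
    [0, 0, 1.5, 0, 0, 0],
    [0, 0, 2.5, 0, 0, 0],
    [0, 0, 2.5, 0, 0, 0],
    [0, 0, 2.5, 0, 0, 0],
    [0, 0, 1.8, 0, 0, 0],
    [0, 0, 1, 0, 0, 0],
    [0, 0, 0.5, 0, 0, 0],
    [0, 0, 0, 0, 0, 0],
    [0, 0, 0, 0, 0, 0]
  ]
}}

```text
time: 23.2
tool_pos: [0.4999, 0.273, 0.102]
tool_rot: [3.14, -0.0, 1.568]
wrist_force: [0.0, 0.1, -2.0]
grip_width: 0.0529
grip_force: 42.6
```

{"name": "send_rows", "arguments": {
  "moves": [
    [0.5, 0, 0.1, 0, 0, 0],
    [0.4, 0, 0.1, 0, 0, 0],
    [0, 0, 0.1, 0, 0, 0],
    [0, 0, 0.1, 0, 0, 0],
    [0, 0, 0.1, 0, 0, 0],
    [0, 0, 0, 0, 0, 0],
    [0, 0, 0, 0, 0, 0]
  ]
}}

```text
time: 23.78
tool_pos: [0.4991, 0.2818, 0.0962]
tool_rot: [-3.142, 0.0, 1.569]
wrist_force: [-0.2, 0.3, -2.1]
grip_width: 0.0529
grip_force: 42.6
```

{"name": "send_rows", "arguments": {
  "moves": [
    [0, 0, 0.1, 0, 0, 0],
    [0, 0, 0.1, 0, 0, 0],
    [0, 0, 0, 0, 0, 0],
    [0, 0, 0, 0, 0, 0]
  ]
}}

```text
time: 24.12
tool_pos: [0.4993, 0.2821, 0.0946]
tool_rot: [3.141, 0.0, 1.569]
wrist_force: [-0.4, -0.1, 1.5]
grip_width: 0.0529
grip_force: 42.8
```

{"name": "send_rows", "arguments": {
  "moves": [
    [0, 0, 0.1, 0, 0, 0],
    [0, 0, 0, 0, 0, 0]
  ]
}}

```text
time: 24.28
tool_pos: [0.4993, 0.2824, 0.0946]
tool_rot: [3.141, 0.0, 1.569]
wrist_force: [-2.7, -1.7, 8.0]
grip_width: 0.0532
grip_force: 43.5
```

{"name": "send_rows", "arguments": {
  "moves": [
    [0, 0, 0, 0, 0, 0],
    [0, 0, 0, 0, 0, 0],
    [0, 0, 0, 0, 0, 0],
    [0, 0, 0, 0, 0, 0],
    [0, 0, 0, 0, 0, 0],
    [0, 0, 0, 0, 0, 0]
  ],
  "hand": 0
}}

```text
time: 24.78
tool_pos: [0.4991, 0.2819, 0.0931]
tool_rot: [-3.141, 0.0, 1.569]
wrist_force: [0.4, -0.6, 0.5]
grip_width: 0.0852
grip_force: 0.0
```

{"name": "send_rows", "arguments": {
  "moves": [
    [0, 0, -1, 0, 0, 0],
    [0, 0, -2, 0, 0, 0],
    [0, 0, -3, 0, 0, 0],
    [0, 0, -3, 0, 0, 0],
    [0, 0, -3, 0, 0, 0],
    [-3, 0.8, 0, 0, 0, 0],
    [-3.5, 0.9, 0, 0, 0, 0],
    [-3.5, 0.9, 0, 0, 0, 0],
    [-3.5, 0.9, 0, 0, 0, 0],
    [-3.5, 0.9, 0, 0, 0, 0],
    [-3.5, 1, 0, 0, 0, 0],
    [-3.5, 1, 0, 0, 0, 0]
  ]
}}

```text
time: 25.78
tool_pos: [0.563, 0.0403, 0.2143]
tool_rot: [3.14, 0.0, 1.569]
wrist_force: [1.4, -0.1, -0.5]
grip_width: 0.0853
grip_force: 0.0
```

{"name": "send_rows", "arguments": {
  "moves": [
    [-2.5, 0.9, 0, 0, 0, 0],
    [-2, 0.9, 0, 0, 0, 0],
    [-1, 0, 0, 0, 0, 0],
    [0, 0, 0, 0, 0, 0],
    [0, 0, 0, 0, 0, 0]
  ]
}}

```text
time: 26.2
tool_pos: [0.5801, -0.0121, 0.2136]
tool_rot: [-3.141, -0.001, 1.569]
wrist_force: [-0.3, -0.3, -0.4]
grip_width: 0.0854
grip_force: 0.0
```

```bash
python3 - <<'E'
from h import *
s=eyes.grab_frame("scene"); t=eyes.grab_frame("top"); st()
a=cv2.resize(s[130:270,220:490],None,fx=2.2,fy=2.2); b=cv2.resize(t[170:300,80:350],None,fx=2.2,fy=2.2)
cv2.imwrite("pics/s3.png",np.vstack([a,b])[:,:,::-1])
E
```

```text
{'time': np.float64(26.3), 'tool_pos': array([ 0.5801, -0.0105,  0.2137]), 'tool_rot': array([ 3.1414e+00, -1.0000e-03,  1.5722e+00]), 'wrist_force': array([-0.4803,  1.0346,  0.4359]), 'grip_width': np.float64(0.0855), 'grip_force': np.float64(0.0)}
```

View pics/s3.png

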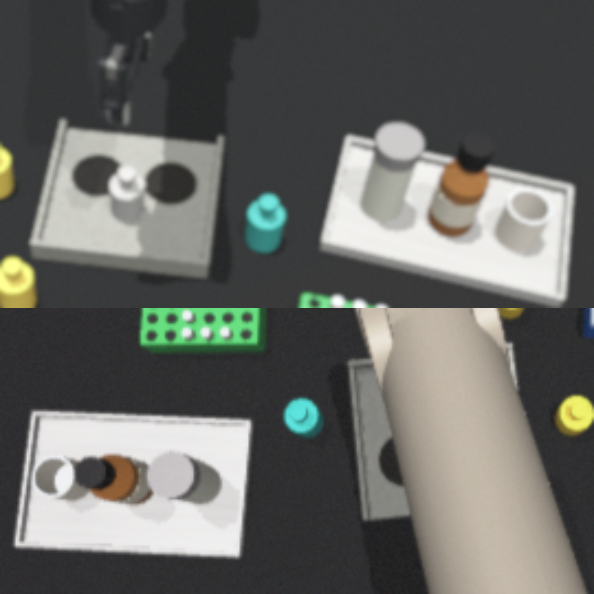

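All three stand upright in the tray (scene crop jar 400,170, bottle 462,190, cup 523,220); the weight is still at (127,195). Now the weight.

{"name": "send_rows", "arguments": {
  "moves": [
    [-0.5, 0.1, 1.5, 0, 0, 0],
    [0, 0, 2.5, 0, 0, 0],
    [0, 0, 3, 0, 0, 0],
    [0, 0, 3, 0, 0, 0],
    [0, 0, 3, 0, 0, 0],
    [0, 0, 2.5, 0, 0, 0],
    [0, 0, 2, 0, 0, 0],
    [0, 0, 1.3, 0, 0, 0],
    [0, 0, 0.6, 0, 0, 0],
    [0, 0, 0, 0, 0, 0],
    [0, 0, 0, 0, 0, 0]
  ]
}}

```text
time: 27.22
tool_pos: [0.5823, -0.0173, 0.0202]
tool_rot: [3.14, -0.0, 1.57]
wrist_force: [0.4, -0.5, 0.7]
grip_width: 0.0854
grip_force: 0.0
```

{"name": "send_rows", "arguments": {
  "moves": [
    [0, 0, 0, 0, 0, 0],
    [0, 0, 0, 0, 0, 0],
    [0, 0, 0, 0, 0, 0],
    [0, 0, 0, 0, 0, 0],
    [0, 0, 0, 0, 0, 0],
    [0, 0, 0, 0, 0, 0],
    [0, 0, 0, 0, 0, 0],
    [0, 0, 0, 0, 0, 0],
    [0, 0, 0, 0, 0, 0],
    [0, 0, 0, 0, 0, 0]
  ],
  "hand": 1,
  "squeeze": 60
}}

```text
time: 28.05
tool_pos: [0.5816, -0.0183, 0.0203]
tool_rot: [3.141, 0.001, 1.569]
wrist_force: [-2.5, 0.6, 5.9]
grip_width: 0.0404
grip_force: 60.8
```

{"name": "send_rows", "arguments": {
  "moves": [
    [0, 0, -0.5, 0, 0, 0],
    [0, 0, -1, 0, 0, 0],
    [0, 0, -2, 0, 0, 0],
    [0, 0, -3, 0, 0, 0],
    [0, 0, -3, 0, 0, 0],
    [0, 0, -3, 0, 0, 0],
    [0, 0, -2.5, 0, 0, 0],
    [0, 0, -1, 0, 0, 0],
    [0, 0, 0, 0, 0, 0],
    [0, 0, 0, 0, 0, 0]
  ]
}}

```text
time: 28.88
tool_pos: [0.5808, -0.0184, 0.1785]
tool_rot: [-3.14, 0.0, 1.569]
wrist_force: [-0.5, -0.3, -4.8]
grip_width: 0.041
grip_force: 61.5
```

{"name": "send_rows", "arguments": {
  "moves": [
    [-1, -0.3, 0, 0, 0, 0],
    [-2, -0.7, 0, 0, 0, 0],
    [-3, -1, 0, 0, 0, 0],
    [-3, -1, 0, 0, 0, 0],
    [-3, -1, 0, 0, 0, 0],
    [-3, -1, 0, 0, 0, 0],
    [-3, -1, 0, 0, 0, 0],
    [-3, -1, 0, 0, 0, 0],
    [-3, -1, 0, 0, 0, 0],
    [-3, -1, 0, 0, 0, 0],
    [-3, -1, 0, 0, 0, 0],
    [-2, -0.7, 0, 0, 0, 0]
  ]
}}

```text
time: 29.88
tool_pos: [0.4698, -0.3421, 0.1766]
tool_rot: [-3.136, -0.0, 1.565]
wrist_force: [-0.8, -1.0, -4.7]
grip_width: 0.0402
grip_force: 61.5
```

{"name": "send_rows", "arguments": {
  "moves": [
    [-1, -0.3, 0, 0, 0, 0],
    [0, 0, 0, 0, 0, 0],
    [0, 0, 0, 0, 0, 0],
    [0, 0, 0, 0, 0, 0]
  ]
}}

```text
time: 30.22
tool_pos: [0.4716, -0.3453, 0.1785]
tool_rot: [-3.141, -0.003, 1.572]
wrist_force: [0.7, 0.9, -4.6]
grip_width: 0.0406
grip_force: 61.5
```

{"name": "send_rows", "arguments": {
  "moves": [
    [-0.6, 0, 1, 0, 0, 0],
    [-0.5, 0, 2, 0, 0, 0],
    [0, 0, 2.5, 0, 0, 0],
    [0, 0, 2, 0, 0, 0],
    [0, 0, 1.3, 0, 0, 0],
    [0, 0, 0.7, 0, 0, 0],
    [0, 0, 0.3, 0, 0, 0],
    [0, 0, 0, 0, 0, 0],
    [0, 0, 0, 0, 0, 0]
  ]
}}

```text
time: 30.97
tool_pos: [0.4719, -0.3592, 0.0823]
tool_rot: [3.14, 0.001, 1.569]
wrist_force: [0.6, 0.0, -4.2]
grip_width: 0.0407
grip_force: 61.5
```

```bash
python3 - <<'E'
from h import *
s=eyes.grab_frame("scene"); st()
crop("scene",s,120,90,110,110,5,"pics/w1.png")
E
```

```text
{'time': np.float64(31.0167), 'tool_pos': array([ 0.472 , -0.3594,  0.0826]), 'tool_rot': array([3.1395e+00, 1.6000e-03, 1.5691e+00]), 'wrist_force': array([ 0.144 , -1.0562, -5.1766]), 'grip_width': np.float64(0.041), 'grip_force': np.float64(61.5149)}
```

View pics/w1.png

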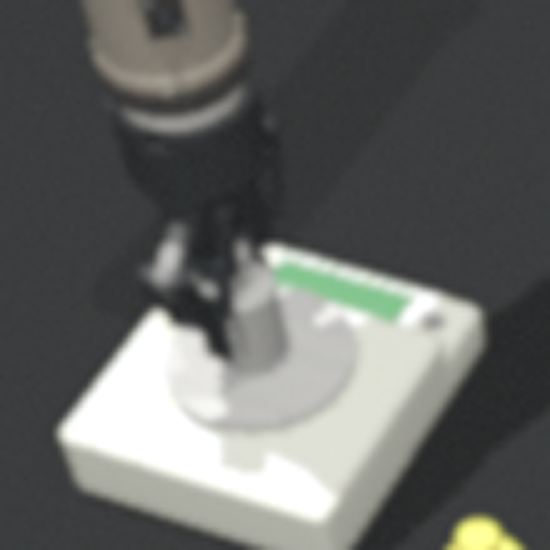

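The weight hangs about over the pan's middle (base about 258,352; pan middle 262,357). Lowering.

{"name": "send_rows", "arguments": {
  "moves": [
    [0.3, 0, 0.2, 0, 0, 0],
    [0, 0, 0.2, 0, 0, 0],
    [0, 0, 0.1, 0, 0, 0],
    [0, 0, 0, 0, 0, 0],
    [0, 0, 0, 0, 0, 0]
  ]
}}

```text
time: 31.43
tool_pos: [0.4709, -0.356, 0.0764]
tool_rot: [3.141, 0.0, 1.569]
wrist_force: [-0.1, 0.1, -3.8]
grip_width: 0.0407
grip_force: 61.8
```

{"name": "send_rows", "arguments": {
  "moves": [
    [0, 0, 0.1, 0, 0, 0],
    [0, 0, 0.1, 0, 0, 0],
    [0, 0, 0, 0, 0, 0]
  ]
}}

```text
time: 31.68
tool_pos: [0.4709, -0.356, 0.0763]
tool_rot: [-3.141, 0.001, 1.569]
wrist_force: [-5.2, 2.0, 8.7]
grip_width: 0.0401
grip_force: 63.0
```

Contact; release, rise and head back towards the tray.

{"name": "send_rows", "arguments": {
  "moves": [
    [0, 0, 0, 0, 0, 0],
    [0, 0, 0, 0, 0, 0],
    [0, 0, 0, 0, 0, 0],
    [0, 0, 0, 0, 0, 0],
    [0, 0, 0, 0, 0, 0],
    [0, 0, 0, 0, 0, 0],
    [0, 0, 0, 0, 0, 0]
  ],
  "hand": 0
}}

```text
time: 32.27
tool_pos: [0.471, -0.356, 0.0743]
tool_rot: [3.141, 0.0, 1.569]
wrist_force: [-0.6, -1.1, -0.4]
grip_width: 0.0851
grip_force: 0.0
```

{"name": "send_rows", "arguments": {
  "moves": [
    [0, 0, -1, 0, 0, 0],
    [0, 0, -2, 0, 0, 0],
    [0, 0, -3, 0, 0, 0],
    [0, 0, -3, 0, 0, 0],
    [0, 0, -3, 0, 0, 0],
    [0, 0, -2, 0, 0, 0],
    [2, 0, 0, 0, 0, 0],
    [3.5, 0.2, 0, 0, 0, 0],
    [3.5, 0.2, 0, 0, 0, 0],
    [3.5, 0.2, 0, 0, 0, 0],
    [3.5, 0.2, 0, 0, 0, 0],
    [3.5, 0.2, 0, 0, 0, 0]
  ]
}}

```text
time: 33.27
tool_pos: [0.4813, -0.1593, 0.2152]
tool_rot: [3.141, 0.001, 1.569]
wrist_force: [-0.4, 0.9, -0.6]
grip_width: 0.0853
grip_force: 0.0
```

```bash
python3 - <<'E'
from h import *
s=eyes.grab_frame("scene"); t=eyes.grab_frame("top"); st()
a=cv2.resize(s[110:210,130:230],None,fx=4,fy=4); b=cv2.resize(t[210:310,360:460],None,fx=4,fy=4)
cv2.imwrite("pics/w2.png",np.hstack([a,b])[:,:,::-1])
E
```

```text
{'time': np.float64(33.3667), 'tool_pos': array([ 0.4823, -0.1536,  0.2156]), 'tool_rot': array([ 3.1399e+00, -1.6000e-03,  1.5797e+00]), 'wrist_force': array([ 0.8077, -0.4537,  0.4762]), 'grip_width': np.float64(0.0854), 'grip_force': np.float64(0.0)}
```

View pics/w2.png

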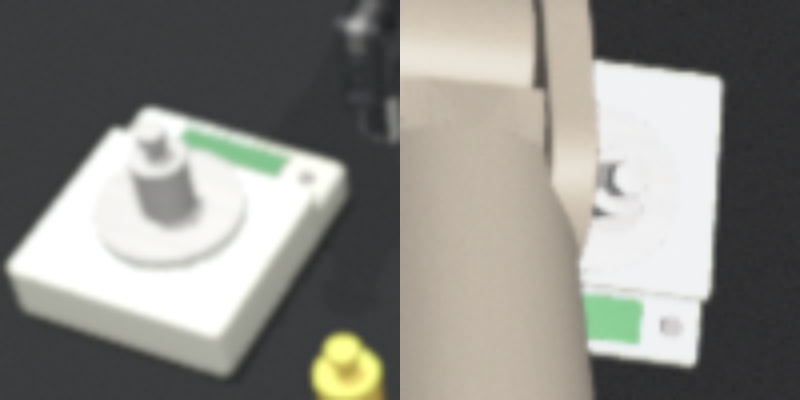

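The weight stands in the middle of the pan (knob 153,137, base about 169,205; pan middle 170,206). Now the jar back.

{"name": "send_rows", "arguments": {
  "moves": [
    [2, 0.1, 0, 0, 0, 0],
    [3.5, 0.1, 0, 0, 0, 0],
    [3.5, 0.1, 0, 0, 0, 0],
    [3.5, 0.1, 0, 0, 0, 0],
    [3.5, 0.1, 0, 0, 0, 0],
    [3.5, 0.1, 0, 0, 0, 0],
    [3.5, 0.1, 0, 0, 0, 0],
    [3.5, 0.1, 0, 0, 0, 0],
    [3.5, 0.1, 0, 0, 0, 0],
    [3.5, 0.2, 0, 0, 0, 0],
    [3.5, 0.2, 0, 0, 0, 0],
    [3.5, 0.2, 0, 0, 0, 0]
  ]
}}

```text
time: 34.37
tool_pos: [0.4976, 0.245, 0.2149]
tool_rot: [3.14, 0.001, 1.568]
wrist_force: [0.6, -0.7, -0.2]
grip_width: 0.085
grip_force: 0.0
```

{"name": "send_rows", "arguments": {
  "moves": [
    [2, 0, 0, 0, 0, 0],
    [1, 0, 0, 0, 0, 0],
    [0, 0, 0, 0, 0, 0],
    [0, 0, 0, 0, 0, 0]
  ]
}}

```text
time: 34.7
tool_pos: [0.4975, 0.2727, 0.2142]
tool_rot: [-3.142, 0.002, 1.568]
wrist_force: [-0.3, 0.2, -0.3]
grip_width: 0.0854
grip_force: 0.0
```

{"name": "send_rows", "arguments": {
  "moves": [
    [0.9, 0.15, 1, 0, 0, 0],
    [0, 0, 2, 0, 0, 0],
    [0, 0, 2.5, 0, 0, 0],
    [0, 0, 2.5, 0, 0, 0],
    [0, 0, 2, 0, 0, 0],
    [0, 0, 1.3, 0, 0, 0],
    [0, 0, 0.6, 0, 0, 0],
    [0, 0, 0, 0, 0, 0],
    [0, 0, 0, 0, 0, 0]
  ]
}}

```text
time: 35.45
tool_pos: [0.4992, 0.2829, 0.0957]
tool_rot: [3.141, -0.0, 1.568]
wrist_force: [-0.5, -0.0, -0.3]
grip_width: 0.0857
grip_force: 0.0
```

{"name": "send_rows", "arguments": {
  "moves": [
    [0, 0, 0, 0, 0, 0],
    [0, 0, 0, 0, 0, 0],
    [0, 0, 0, 0, 0, 0],
    [0, 0, 0, 0, 0, 0],
    [0, 0, 0, 0, 0, 0],
    [0, 0, 0, 0, 0, 0],
    [0, 0, 0, 0, 0, 0],
    [0, 0, 0, 0, 0, 0],
    [0, 0, 0, 0, 0, 0]
  ],
  "hand": 1,
  "squeeze": 40
}}

```text
time: 36.2
tool_pos: [0.4993, 0.2835, 0.0966]
tool_rot: [3.14, -0.001, 1.569]
wrist_force: [-1.2, -1.4, 6.2]
grip_width: 0.053
grip_force: 42.1
```

{"name": "send_rows", "arguments": {
  "moves": [
    [0, 0, -0.5, 0, 0, 0],
    [0, 0, -1, 0, 0, 0],
    [0, 0, -2, 0, 0, 0],
    [0, 0, -2.5, 0, 0, 0],
    [0, 0, -2.5, 0, 0, 0],
    [0, 0, -2.5, 0, 0, 0],
    [0, 0, -1.5, 0, 0, 0],
    [-1, 0.1, 0, 0, 0, 0],
    [-2, 0.2, 0, 0, 0, 0],
    [-2.5, 0.2, 0, 0, 0, 0],
    [-2.5, 0.2, 0, 0, 0, 0],
    [-2.5, 0.2, 0, 0, 0, 0]
  ]
}}

```text
time: 37.2
tool_pos: [0.5065, 0.1755, 0.2189]
tool_rot: [-3.139, 0.002, 1.569]
wrist_force: [0.3, -0.0, -2.1]
grip_width: 0.053
grip_force: 42.6
```

{"name": "send_rows", "arguments": {
  "moves": [
    [-2.5, 0.3, 0, 0, 0, 0],
    [-2.5, 0.3, 0, 0, 0, 0],
    [-2.5, 0.3, 0, 0, 0, 0],
    [-2.5, 0.3, 0, 0, 0, 0],
    [-2.5, 0.3, 0, 0, 0, 0],
    [-2.5, 0.3, 0, 0, 0, 0],
    [-2.5, 0.3, 0, 0, 0, 0],
    [-2.5, 0.3, 0, 0, 0, 0],
    [-2, 0.2, 0, 0, 0, 0],
    [-1.5, 0.1, 0, 0, 0, 0],
    [-0.5, 0, 0, 0, 0, 0],
    [0, 0, 0, 0, 0, 0]
  ]
}}

```text
time: 38.2
tool_pos: [0.5328, -0.0643, 0.2191]
tool_rot: [-3.139, 0.0, 1.565]
wrist_force: [0.4, 0.3, -2.0]
grip_width: 0.0529
grip_force: 42.6
```

{"name": "send_rows", "arguments": {
  "moves": [
    [0, 0, 0, 0, 0, 0],
    [0, 0, 0, 0, 0, 0]
  ]
}}

```text
time: 38.37
tool_pos: [0.5336, -0.0604, 0.2201]
tool_rot: [-3.141, -0.001, 1.571]
wrist_force: [-0.1, 0.5, -2.8]
grip_width: 0.0533
grip_force: 42.6
```

{"name": "send_rows", "arguments": {
  "moves": [
    [-0.5, 0.15, 1, 0, 0, 0],
    [0, 0, 2.5, 0, 0, 0],
    [0, 0, 2.5, 0, 0, 0],
    [0, 0, 2.5, 0, 0, 0],
    [0, 0, 1.7, 0, 0, 0],
    [0, 0, 1, 0, 0, 0],
    [0, 0, 0.5, 0, 0, 0],
    [0, 0, 0.2, 0, 0, 0],
    [0, 0, 0, 0, 0, 0],
    [0, 0, 0, 0, 0, 0]
  ]
}}

```text
time: 39.2
tool_pos: [0.5365, -0.067, 0.1023]
tool_rot: [3.139, 0.0, 1.569]
wrist_force: [-0.2, 0.3, -1.5]
grip_width: 0.0529
grip_force: 42.6
```

{"name": "send_rows", "arguments": {
  "moves": [
    [0, 0, 0.1, 0, 0, 0],
    [0, 0, 0.1, 0, 0, 0],
    [0, 0, 0, 0, 0, 0],
    [0, 0, 0, 0, 0, 0]
  ]
}}

```text
time: 39.53
tool_pos: [0.5356, -0.0672, 0.0996]
tool_rot: [3.141, 0.0, 1.569]
wrist_force: [0.4, 0.3, -1.7]
grip_width: 0.0532
grip_force: 42.6
```

{"name": "send_rows", "arguments": {
  "moves": [
    [0.1, 0, 0.1, 0, 0, 0],
    [0, 0, 0.1, 0, 0, 0],
    [0, 0, 0, 0, 0, 0],
    [0, 0, 0, 0, 0, 0]
  ]
}}

```text
time: 39.87
tool_pos: [0.5356, -0.066, 0.0976]
tool_rot: [3.141, 0.0, 1.569]
wrist_force: [-1.1, -0.1, 3.3]
grip_width: 0.0529
grip_force: 42.8
```

{"name": "send_rows", "arguments": {
  "moves": [
    [0, 0, 0.1, 0, 0, 0],
    [0, 0, 0, 0, 0, 0],
    [0, 0, 0, 0, 0, 0]
  ]
}}

```text
time: 40.12
tool_pos: [0.5357, -0.066, 0.0976]
tool_rot: [3.141, 0.001, 1.569]
wrist_force: [-3.2, 0.2, 9.4]
grip_width: 0.0531
grip_force: 43.7
```

Release, then fetch the bottle at TCP (0.5003, 0.365, 0.110).

{"name": "send_rows", "arguments": {
  "moves": [
    [0, 0, 0, 0, 0, 0],
    [0, 0, 0, 0, 0, 0],
    [0, 0, 0, 0, 0, 0],
    [0, 0, 0, 0, 0, 0],
    [0, 0, 0, 0, 0, 0],
    [0, 0, 0, 0, 0, 0]
  ],
  "hand": 0
}}

```text
time: 40.62
tool_pos: [0.5354, -0.0661, 0.0961]
tool_rot: [-3.141, 0.0, 1.569]
wrist_force: [0.5, -0.4, 0.5]
grip_width: 0.0853
grip_force: 0.0
```

{"name": "send_rows", "arguments": {
  "moves": [
    [0, 0, -1, 0, 0, 0],
    [0, 0, -2, 0, 0, 0],
    [0, 0, -3, 0, 0, 0],
    [0, 0, -3, 0, 0, 0],
    [0, 0, -3, 0, 0, 0],
    [2, -0.2, 0, 0, 0, 0],
    [3.5, -0.2, 0, 0, 0, 0],
    [3.5, -0.3, 0, 0, 0, 0],
    [3.5, -0.3, 0, 0, 0, 0],
    [3.5, -0.3, 0, 0, 0, 0],
    [3.5, -0.3, 0, 0, 0, 0],
    [3.5, -0.3, 0, 0, 0, 0]
  ]
}}

```text
time: 41.62
tool_pos: [0.5166, 0.1656, 0.2173]
tool_rot: [3.14, 0.0, 1.569]
wrist_force: [0.6, -0.1, 0.1]
grip_width: 0.0854
grip_force: 0.0
```

{"name": "send_rows", "arguments": {
  "moves": [
    [3.5, -0.3, 0, 0, 0, 0],
    [3.5, -0.3, 0, 0, 0, 0],
    [3.5, -0.3, 0, 0, 0, 0],
    [3.5, -0.3, 0, 0, 0, 0],
    [3.5, -0.3, 0, 0, 0, 0],
    [2, -0.1, 0, 0, 0, 0],
    [1, 0, 0, 0, 0, 0],
    [0, 0, 0, 0, 0, 0],
    [0, 0, 0, 0, 0, 0],
    [0, 0, 0, 0, 0, 0]
  ]
}}

```text
time: 42.45
tool_pos: [0.5024, 0.3666, 0.2162]
tool_rot: [3.141, 0.002, 1.566]
wrist_force: [0.3, -0.8, 0.0]
grip_width: 0.0853
grip_force: 0.0
```

{"name": "send_rows", "arguments": {
  "moves": [
    [-0.1, -0.2, 1, 0, 0, 0],
    [0, 0, 2, 0, 0, 0],
    [0, 0, 2.5, 0, 0, 0],
    [0, 0, 2.5, 0, 0, 0],
    [0, 0, 1.5, 0, 0, 0],
    [0, 0, 0.9, 0, 0, 0],
    [0, 0, 0.3, 0, 0, 0],
    [0, 0, 0, 0, 0, 0],
    [0, 0, 0, 0, 0, 0]
  ]
}}

```text
time: 43.2
tool_pos: [0.4999, 0.3685, 0.1103]
tool_rot: [3.14, -0.001, 1.569]
wrist_force: [0.3, 0.2, -0.5]
grip_width: 0.0854
grip_force: 0.0
```

{"name": "send_rows", "arguments": {
  "moves": [
    [0, 0, 0, 0, 0, 0],
    [0, 0, 0, 0, 0, 0],
    [0, 0, 0, 0, 0, 0],
    [0, 0, 0, 0, 0, 0],
    [0, 0, 0, 0, 0, 0],
    [0, 0, 0, 0, 0, 0],
    [0, 0, 0, 0, 0, 0],
    [0, 0, 0, 0, 0, 0],
    [0, 0, 0, 0, 0, 0],
    [0, 0, 0, 0, 0, 0]
  ],
  "hand": 1
}}

```text
time: 44.03
tool_pos: [0.4998, 0.3683, 0.1099]
tool_rot: [3.14, -0.001, 1.569]
wrist_force: [0.8, -0.3, 5.6]
grip_width: 0.0351
grip_force: 40.0
```

{"name": "send_rows", "arguments": {
  "moves": [
    [0, 0, -0.5, 0, 0, 0],
    [0, 0, -1, 0, 0, 0],
    [0, 0, -2, 0, 0, 0],
    [0, 0, -2.5, 0, 0, 0],
    [0, 0, -2.5, 0, 0, 0],
    [0, 0, -2.5, 0, 0, 0],
    [0, 0, -1.5, 0, 0, 0],
    [-1, 0, 0, 0, 0, 0],
    [-2, 0.2, 0, 0, 0, 0],
    [-2.5, 0.2, 0, 0, 0, 0],
    [-2.5, 0.2, 0, 0, 0, 0],
    [-2.5, 0.2, 0, 0, 0, 0]
  ]
}}

```text
time: 45.03
tool_pos: [0.5059, 0.2603, 0.2324]
tool_rot: [-3.139, 0.002, 1.569]
wrist_force: [-0.3, -0.4, -2.6]
grip_width: 0.035
grip_force: 40.3
```

{"name": "send_rows", "arguments": {
  "moves": [
    [-2.5, 0.2, 0, 0, 0, 0],
    [-2.5, 0.2, 0, 0, 0, 0],
    [-2.5, 0.2, 0, 0, 0, 0],
    [-2.5, 0.2, 0, 0, 0, 0],
    [-2.5, 0.2, 0, 0, 0, 0],
    [-2.5, 0.2, 0, 0, 0, 0],
    [-2.5, 0.2, 0, 0, 0, 0],
    [-2.5, 0.2, 0, 0, 0, 0],
    [-2, 0.2, 0, 0, 0, 0],
    [-1, 0.2, 0, 0, 0, 0],
    [0, 0, 0, 0, 0, 0],
    [0, 0, 0, 0, 0, 0]
  ]
}}

```text
time: 46.03
tool_pos: [0.5259, 0.0332, 0.2335]
tool_rot: [-3.14, -0.001, 1.568]
wrist_force: [0.5, 0.4, -2.7]
grip_width: 0.0348
grip_force: 40.3
```

{"name": "send_rows", "arguments": {
  "moves": [
    [-0.7, 0.2, 1, 0, 0, 0],
    [0, 0, 2.5, 0, 0, 0],
    [0, 0, 2.5, 0, 0, 0],
    [0, 0, 2.5, 0, 0, 0],
    [0, 0, 1.5, 0, 0, 0],
    [0, 0, 1, 0, 0, 0],
    [0, 0, 0.5, 0, 0, 0],
    [0, 0, 0.2, 0, 0, 0],
    [0, 0, 0, 0, 0, 0],
    [0, 0, 0, 0, 0, 0]
  ]
}}

```text
time: 46.87
tool_pos: [0.5295, 0.0263, 0.1182]
tool_rot: [3.14, -0.0, 1.569]
wrist_force: [1.3, 0.2, -2.9]
grip_width: 0.0348
grip_force: 40.3
```

{"name": "send_rows", "arguments": {
  "moves": [
    [0, 0, 0.1, 0, 0, 0],
    [0, 0, 0.1, 0, 0, 0],
    [0, 0, 0, 0, 0, 0],
    [0, 0, 0, 0, 0, 0]
  ]
}}

```text
time: 47.2
tool_pos: [0.5288, 0.0258, 0.1155]
tool_rot: [3.141, 0.0, 1.569]
wrist_force: [0.4, 1.3, -2.3]
grip_width: 0.0352
grip_force: 40.3
```

{"name": "send_rows", "arguments": {
  "moves": [
    [0, 0, 0.1, 0, 0, 0],
    [0, 0, 0.1, 0, 0, 0],
    [0, 0, 0.1, 0, 0, 0],
    [0, 0, 0, 0, 0, 0],
    [0, 0, 0, 0, 0, 0]
  ]
}}

```text
time: 47.62
tool_pos: [0.5285, 0.0259, 0.1122]
tool_rot: [-3.141, 0.0, 1.569]
wrist_force: [1.0, -0.3, -2.6]
grip_width: 0.0351
grip_force: 40.3
```

{"name": "send_rows", "arguments": {
  "moves": [
    [0, 0, 0.1, 0, 0, 0],
    [0, 0, 0, 0, 0, 0],
    [0, 0, 0, 0, 0, 0]
  ]
}}

```text
time: 47.87
tool_pos: [0.5286, 0.0259, 0.1112]
tool_rot: [-3.141, 0.0, 1.569]
wrist_force: [0.1, 0.0, -2.4]
grip_width: 0.0353
grip_force: 40.3
```

{"name": "send_rows", "arguments": {
  "moves": [
    [0, 0, 0.1, 0, 0, 0],
    [0, 0, 0, 0, 0, 0],
    [0, 0, 0, 0, 0, 0]
  ]
}}

```text
time: 48.12
tool_pos: [0.529, 0.026, 0.1108]
tool_rot: [3.141, 0.0, 1.569]
wrist_force: [-0.2, 0.1, 2.3]
grip_width: 0.0351
grip_force: 40.5
```

{"name": "send_rows", "arguments": {
  "moves": [
    [0, 0, 0.05, 0, 0, 0],
    [0, 0, 0, 0, 0, 0],
    [0, 0, 0, 0, 0, 0]
  ]
}}

```text
time: 48.37
tool_pos: [0.5292, 0.026, 0.1107]
tool_rot: [3.141, 0.0, 1.569]
wrist_force: [-1.2, -0.8, 6.6]
grip_width: 0.035
grip_force: 41.0
```

{"name": "send_rows", "arguments": {
  "moves": [
    [0, 0, 0, 0, 0, 0],
    [0, 0, 0, 0, 0, 0],
    [0, 0, 0, 0, 0, 0],
    [0, 0, 0, 0, 0, 0],
    [0, 0, 0, 0, 0, 0],
    [0, 0, 0, 0, 0, 0],
    [0, 0, 0, 0, 0, 0]
  ],
  "hand": 0
}}

```text
time: 48.95
tool_pos: [0.5286, 0.026, 0.1097]
tool_rot: [-3.142, 0.0, 1.569]
wrist_force: [0.4, 0.6, -0.2]
grip_width: 0.0853
grip_force: 0.0
```

{"name": "send_rows", "arguments": {
  "moves": [
    [0, 0, -1, 0, 0, 0],
    [0, 0, -2, 0, 0, 0],
    [0, 0, -3, 0, 0, 0],
    [0, 0, -3, 0, 0, 0],
    [0, 0, -3, 0, 0, 0],
    [3, 0, 0, 0, 0, 0],
    [3.5, -0.3, 0, 0, 0, 0],
    [3.5, -0.3, 0, 0, 0, 0],
    [3.5, -0.3, 0, 0, 0, 0],
    [3.5, -0.3, 0, 0, 0, 0],
    [3.5, -0.3, 0, 0, 0, 0],
    [3.5, -0.3, 0, 0, 0, 0]
  ]
}}

```text
time: 49.95
tool_pos: [0.5109, 0.2676, 0.2307]
tool_rot: [3.141, 0.0, 1.569]
wrist_force: [0.1, 0.6, -1.0]
grip_width: 0.0856
grip_force: 0.0
```

{"name": "send_rows", "arguments": {
  "moves": [
    [2, 0, 0, 0, 0, 0],
    [0, 0, 0, 0, 0, 0],
    [0, 0, 0, 0, 0, 0],
    [0, 0, 0, 0, 0, 0],
    [0, 0, 0, 0, 0, 0]
  ]
}}

```text
time: 50.37
tool_pos: [0.5119, 0.284, 0.2298]
tool_rot: [3.141, 0.001, 1.566]
wrist_force: [0.6, 0.1, -0.7]
grip_width: 0.0854
grip_force: 0.0
```

```bash
python3 - <<'E'
from h import *
s=eyes.grab_frame("scene"); t=eyes.grab_frame("top"); st()
a=cv2.resize(t[180:275,230:330],None,fx=4,fy=4,interpolation=cv2.INTER_CUBIC)
b=cv2.resize(s[165:260,230:330],None,fx=4,fy=4,interpolation=cv2.INTER_CUBIC)
c=cv2.resize(s[120:270,130:490],(800,200))
cv2.imwrite("pics/end.png",np.vstack([np.hstack([a,b]),c])[:,:,::-1])
s0=cv2.imread("pics/scene0.png")[:,:,::-1]; t0=cv2.imread("pics/top0.png")[:,:,::-1]
for n,i0,i1,boxes in (("top",t0,t,((245,215,34,34),(282,215,30,30))),("scene",s0,s,((285,172,25,20),(250,170,27,20)))):
  for x,y,w,h in boxes:
    f=lambda i:np.float32(cv2.cvtColor(np.ascontiguousarray(i),cv2.COLOR_RGB2GRAY)[y:y+h,x:x+w])
    print(n,(x,y),cv2.phaseCorrelate(f(i0),f(i1),cv2.createHanningWindow((w,h),cv2.CV_32F)))
E
```

```text
{'time': np.float64(50.4667), 'tool_pos': array([0.5118, 0.2842, 0.2298]), 'tool_rot': array([3.1413e+00, 1.1000e-03, 1.5662e+00]), 'wrist_force': array([-0.4278,  0.6634, -0.1378]), 'grip_width': np.float64(0.0851), 'grip_force': np.float64(0.0)}
top (245, 215) ((0.12826529663005815, -0.7393373854826244), 0.9386687749697838)
top (282, 215) ((0.0086355159904965, -0.1373709769217193), 0.9003626849916246)
scene (285, 172) ((0.266835498198688, 0.14956776883461131), 0.8790259647369385)
scene (250, 170) ((0.3785645630259946, 0.08560832080101122), 0.9826717005835639)
```

View pics/end.png

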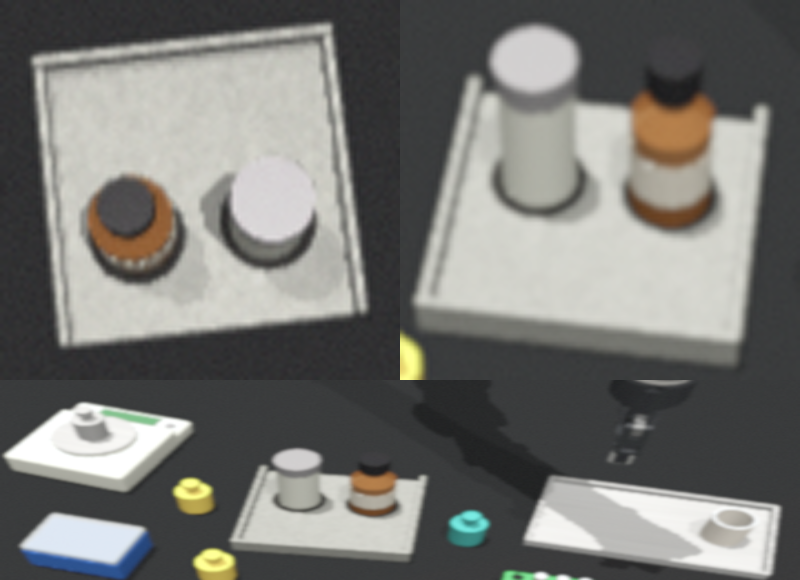

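The bottle (top crop 126,206) and the jar (272,200) are back on their pads, within about 2 mm of the start. The weight is centred on the pan and the cup stands in the tray. Handing in.

```bash
python3 -c "
from rig import robot
print(robot.close_job())"
```

```text
the job is handed in; nothing more can be done
None
```

The job is handed in (no verdict came back): the last pictures show the weight in the middle of the balance pan, bottle and jar back on their pads within about 2 mm, and the cup upright in the tray; about 50 s used.

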